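# Purge the mould's cooling-air line with the two-stage valve

### The arm

A 6-joint arm with a two-finger parallel gripper is mounted at the origin on the work surface. World frame = base frame: x ahead of the robot, y to its left, z up, the work surface at z = 0. Lengths are in mm, angles in rad, forces in N, time in s.
With the tool pointing down it reaches from about 350 to 875 mm from the base axis. Payload 4.2 kg.
Tool frame: the origin (TCP) lies midway between the tips of the shut fingers; the grasp point (between the pads) lies 19 mm behind it; z points along the fingers, y is the direction in which the jaws open and shut (so a half turn about z gives the same grasp; the last joint's range is limited). The gripper opens to 85 mm and grips with 20 to 120 N. Pads are 22 mm wide; open, the fingers measure 114 mm over their backs; the gripper's body (76 mm by 85 mm) begins 54 mm behind the grasp point. The pads swing forward as they close: fully open they stand 13 mm farther back than shut.
Start: joints at [1.417, 0.385, 0.008, 0, -1.194, -0.259], TCP at [250.701, 572.493, 231.312] pointing down, gripper open.
Joint ranges: [-3.14, 3.14], [-1.21, 2.06], [-1.07, 1.41], [-3.16, 2.05], [-2.99, -0.16], [-3.1, 3.1]. Speed limits (rad/s): [2.79, 2.79, 3.14, 3.14, 3.14, 3.14].

### API

Orientations are given as a unit quaternion [x, y, z, w].
In Python, from bench import arm gives the robot as it stands. The module is installed in compiled form; this text tells all that it offers.
- The arm moves only by the tool drive_tool, never from a script. Its argument "moves" is a list that holds one entry, the list of rows, each a list of 7 numbers: the opening, from 0 (shut) to 1 (fully open), then the shift along the tool's x, y, z in m, then the turn, a rotation vector about the tool's x, y, z in rad. In form: [[[hand, dx, dy, dz, wx, wy, wz], ...]]. A call has 1 to 20 rows; each row shifts and turns the pose as measured when the row begins, along the tool's axes as they then stand; what a row does not reach is not made up. A row lasts 1/10 s, in which the tool goes at most 50 mm and 8.59 degrees, less where a joint would pass 70% of its speed; a pose out of reach is approached as far as the arm can. A call with a gripper value outside its range is refused whole. The fingers move at their own pace and stop on an object; the grip force is fixed at half the most. Time passes only in rows, so rows that do not move let the fingers close. It gives the time, the measured TCP pose, the force and the opening at its end, in the units of the state.
- arm.read_state(): the state, without advancing time (a new reading comes with each control period).
- arm.get_image(name): name is "side" or "top" or "wrist"; returns (picture, depth): 420x560x3 uint8, red, green, blue; 420x560 float32, mm along the optical axis (not along the pixel's ray), 0 where there is no reading.
- arm.camera_params(name): a dict with "fov_y" (degrees; the focal length in pixels is half the picture's height over the tangent of half this angle, whatever the lens; pixels are square), "cx", "cy" (the principal point, pixels), "world_from_camera" (4x4, takes a point from camera to world coordinates); the wrist camera has in their place "T_tool_cam" (4x4, takes a point from camera to tool coordinates, whose origin is the TCP and whose axes are the flange's). Camera axes: x right, y down, z forward; pixel columns grow to the right and rows downward; lengths in mm; the calibration is good to about 2 mm. A picture is of the moment at which its call begins: read the wrist's pose just before it. camera_params takes no time and is no camera call.
- arm.job_done(): hands the job in, once; it reports no verdict.
The state is a dict: "clock": time; "joints": joint angles; "joint_vel": joint speeds; "joint_efforts": joint torques, N m; "position": TCP position; "ee_rot": TCP orientation; "contact_force": force on the tool from outside, world axes, zero at the start; "wrist_torque": the same for the moment, N m; "gripper_width": finger opening in mm.
Only numpy, scipy, OpenCV 4.12 (cv2) and the standard library are available. Lean on these libraries where they do the work, as an engineer would, in place of code of your own. Each camera call takes 0.05 s, during which the arm holds its last target.

### The job

Purge the glass mould's cooling-air line before the next piece: on the two-stage air valve, the one with the wide mushroom head above a steel collar, press the head straight down through its soft first stop until it is fully home on the stiffer second stop. Keep it there for about a second, then let go so that it springs all the way back up. Leave the slim plunger of the other valve alone.

Things in the scene. Friction and masses are not known exactly. Their poses are not given: they have to be found in the camera images.
- head_top (a point): Centre of the top face of the two-stage valve's mushroom head; it moves down with the head. The head is a black plastic disc, 50 mm across (flat top 38 mm) and 14 mm thick, 112 mm above the bench when up and 90 mm when fully home. Below it are a 12 mm gap, a 44 mm steel collar, a second 10 mm gap and a round grey housing 58 mm across and 70 mm high on a steel flange 90 x 80 mm, bolted to the bench. z points up; it slides only vertically.
- first_stage (a joint): Travel of the mushroom head down towards its collar, in m: 0 is up, 0.012 is the soft first stop (head seated on the collar). A spring resists with 2 N at first and 5 N at that stop.
- second_stage (a joint): Travel of the collar, with the head seated on it, down into the housing, in m: 0 is up, 0.010 is the second stop (collar flush on the housing, fully home). It starts to move only above 8 N and needs 13 N at the stop, which is solid; both stages spring back when released.
- slim_top (a point): Centre of the top of the other valve's slim plunger, which must be left alone: a black cylinder 22 mm across and 18 mm high, without a collar, its top 108 mm above the bench, on a grey housing 42 mm across and 70 mm high with the same 90 x 80 mm flange. z points up.
Things that resemble listed ones, but are neither listed nor needed, are in the scene too. What is shaped like the part that bears head_top but blue or green is not meant.

How it is judged:
By the outcome, as a careful person would: the job done as asked, in the order asked, and still so for the second after the job is handed in, with the robot touching nothing.
It also fails if it takes over 29 s, if anything falls off the work surface, if the arm or the gripper's body presses on something with over 40 N, if the wrist force passes 120 N, or if a joint passes its speed limit or range.

## Working session

There is one attempt and no reset: what is moved stays moved. The work goes in short steps, Python scripts to look and compute and a tool call to move; the robot and the scene stay as the last step left them, time stands still between calls to the robot, and variables do not carry over. Pictures are saved under pics/ and viewed, and the job is handed in when it is done.

Besides the shell and the picture viewer there is one more tool, called after "Call:" as a command line: name --argument value ..., lists and objects as JSON in quotes. drive_tool: Moves the arm, as the interface text tells. Its arguments: {"type":"object","properties":{"moves":{"type":"array","items":{"type":"array","items":{"type":"array","items":{"type":"number"}}}}},"required":["moves"]}

```bash
mkdir -p pics
python3 - <<'E'
from bench import arm
import cv2,numpy as np
s=arm.read_state();print(s)
for n in("top","side"):
    p,d=arm.get_image(n);np.savez(n,p=p,d=d);cv2.imwrite(f"pics/{n}1.png",p[:,:,::-1]);print(n,arm.camera_params(n))
print(arm.camera_params("wrist"))
E
```

```text
{'clock': 0.0, 'joints': array([ 1.41660394e+00,  3.85574923e-01,  6.63453518e-03, -5.08350988e-04,
       -1.19398188e+00, -2.58603261e-01]), 'joint_vel': array([ 0.00010735,  0.00066531,  0.00157251, -0.00084425,  0.00171148,
       -0.0017666 ]), 'joint_efforts': array([ 3.81654627e-04, -3.92293596e+01,  1.88398898e+01,  4.18622106e+00,
       -4.59960167e-03, -1.60018068e-06]), 'position': array([250.47760588, 571.98490666, 230.21250574]), 'ee_rot': array([ 9.78755675e-01, -2.05027178e-01, -1.80453802e-04,  1.07385135e-03]), 'contact_force': array([ 0.2139261 , -0.05983968, -0.2893438 ]), 'wrist_torque': array([ 0.01719147, -0.02292829,  0.00486338]), 'gripper_width': 85.63127320827627}
top {'fov_y': 46.97584282974065, 'cx': 279.04741456055524, 'cy': 206.90099098872994, 'world_from_camera': array([[ 1.77390223e-02, -9.90644807e-01,  1.35307776e-01,
         4.59591683e+02],
       [-9.99795401e-01, -1.62593696e-02,  1.20328109e-02,
         6.11222357e+00],
       [-9.72022252e-03, -1.35493543e-01, -9.90730547e-01,
         8.24836357e+02],
       [ 0.00000000e+00,  0.00000000e+0
[... 233 characters left out ...]
1e+02],
       [-3.79404087e-01,  4.87489227e-01, -7.86388449e-01,
         5.52380766e+02],
       [-1.75060089e-02, -8.53567484e-01, -5.20688093e-01,
         4.35194053e+02],
       [ 0.00000000e+00,  0.00000000e+00,  0.00000000e+00,
         1.00000000e+00]])}
{'fov_y': 62.44670054234672, 'cx': 285.4591309991568, 'cy': 212.68663312500243, 'T_tool_cam': array([[-6.98698042e-04, -9.65242600e-01, -2.61354617e-01,
         6.69657797e+01],
       [ 9.99999723e-01, -7.41429046e-04,  6.48966960e-05,
         2.76770569e-01],
       [-2.56416960e-04, -2.61354499e-01,  9.65242850e-01,
        -1.42567467e+02],
       [ 0.00000000e+00,  0.00000000e+00,  0.00000000e+00,
         1.00000000e+00]])}
```

View pics/top1.png

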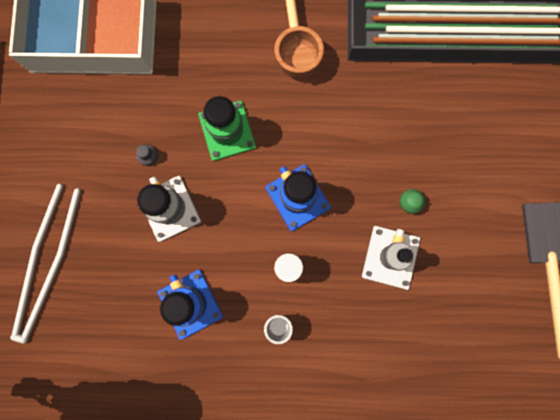

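View pics/side1.png

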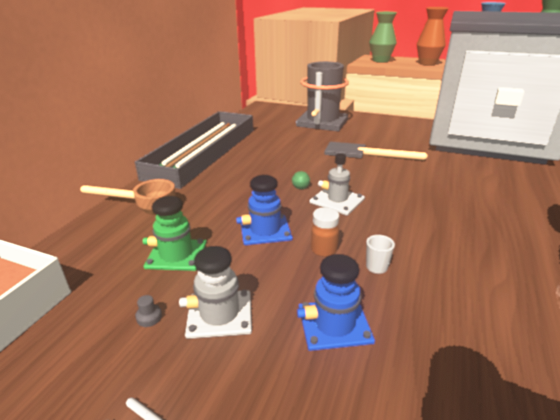

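Candidates with a mushroom head in the top view are the green one at (219,112), blue at (300,187), blue at (179,308) and grey/steel at (155,200). The slim plunger is at (404,255). I choose the grey/steel one: top (155,200), side (213,260). Next I'll take a close crop and measure it.

Run:
```python
from bench import arm
import cv2,numpy as np
def cloud(n):
    z=np.load(n+".npz");p,d=z['p'],z['d'];c=arm.camera_params(n)
    f=210/np.tan(np.radians(c['fov_y']/2));v,u=np.mgrid[:420,:560]
    P=np.stack([(u-c['cx'])/f*d,(v-c['cy'])/f*d,d,np.ones_like(d)],-1)@c['world_from_camera'].T
    return p,d,P[...,:3]
pt,dt,Pt=cloud("top");ps,ds,Ps=cloud("side")
def crop(p,u,v,r=60): return cv2.resize(p[max(0,v-r):v+r,max(0,u-r):u+r],(390,390),interpolation=cv2.INTER_CUBIC)
cv2.imwrite("pics/crop1.png",np.hstack([crop(pt,160,205),crop(ps,215,290)])[:,:,::-1])
for nm,(u,v) in dict(grey=(155,200),green=(219,112),blue=(300,187),blue2=(179,308),slim=(404,255)).items():
    c=Pt[v,u]
    m=(dt>0)&(np.linalg.norm(Pt[...,:2]-c[:2],axis=-1)<40)&(abs(Pt[...,2]-c[2])<4)
    q=Pt[m];(x,y),r=cv2.minEnclosingCircle(q[:,:2].astype(np.float32));print(nm,c.round(1),'mean',q.mean(0).round(1),'med z',np.median(q[:,2]).round(1),'circ',x,y,r,len(q))
c=Pt[200,155]
m=(ds>0)&(np.linalg.norm(Ps[...,:2]-c[:2],axis=-1)<40)&(abs(Ps[...,2]-112)<5);q=Ps[m];print('side',q.mean(0),np.median(q[:,2]),cv2.minEnclosingCircle(q[:,:2].astype(np.float32)))
b=(abs(Pt[...,2])<8)&(dt>0);print('bench z',np.median(Pt[b][:,2]))
```

```text
grey [564.4 200.7 111.3] mean [566.2 203.4 111.3] med z 111.4 circ 566.9657592773438 204.27313232421875 24.169330596923828 764
green [702.6 109.5 110.7] mean [704.9 109.3 111. ] med z 111.3 circ 705.76513671875 109.53185272216797 24.666189193725586 735
blue [587.5 -16.  112.2] mean [589.3 -16.  111.5] med z 111.5 circ 589.7096557617188 -16.108619689941406 24.036052703857422 725
blue2 [406.5 157.6 110.4] mean [406.6 160.9 111. ] med z 111.3 circ 406.5237121582031 161.3353729248047 24.725669860839844 862
slim [ 489.  -170.6  107.6] mean [ 489.9 -173.3  108. ] med z 108.1 circ 490.1340637207031 -173.616943359375 10.717143058776855 170
side [563.33350157 211.02750003 111.77708349] 112.45970227178725 ((565.9679565429688, 207.14939880371094), 24.76638412475586)
bench z 0.15154932202369764
```

View pics/crop1.png

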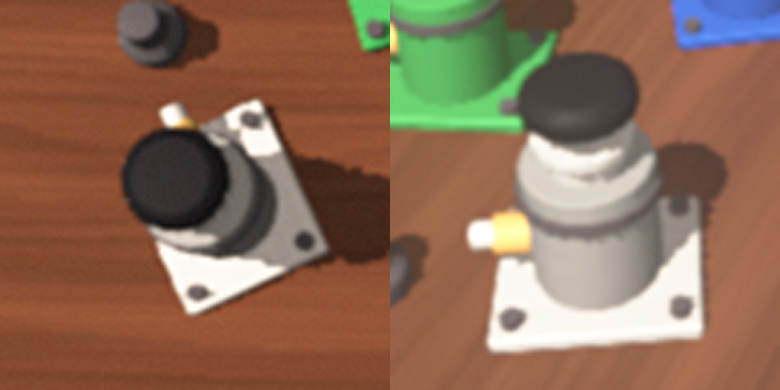

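The crop shows a black mushroom head above a steel collar, on a grey housing with a bare flange. Measured head_top is about (566.5, 204.5, 111.5), radius 24, which fits the given 112 mm and 25 mm. Next I'll work out the shift in tool axes.

```bash
cat > h.py <<'E'
from bench import arm
import numpy as np
from scipy.spatial.transform import Rotation as R
def to(p):
    s=arm.read_state();r=R.from_quat(s['ee_rot']);d=r.inv().apply(np.array(p)-s['position'])
    tz=r.apply([0,0,1]);print('pos',s['position'].round(1),'toolz',tz.round(4),'shift mm',d.round(1),'F',s['contact_force'].round(1),'w',s['gripper_width'].round(1),'t',s['clock'])
    print('untilt rotvec (tool)',r.inv().apply(np.cross(tz,[0,0,-1])).round(4))
E
python3 -c "
from h import *
to([566.5,204.5,200])"
```

```text
Traceback (most recent call last):
  File "h.py", line 6, in to
    tz=r.apply([0,0,1]);print('pos',s['position'].round(1),'toolz',tz.round(4),'shift mm',d.round(1),'F',s['contact_force'].round(1),'w',s['gripper_width'].round(1),'t',s['clock'])
                                                                                                                                         ^^^^^^^^^^^^^^^^^^^^^^^^
AttributeError: 'float' object has no attribute 'round'
```

```bash
sed -i "s/s\['gripper_width'\].round(1)/round(s['gripper_width'],1)/" h.py
python3 -c "
from h import *
to([566.5,204.5,200])"
```

```text
pos [250.5 572.  230.3] toolz [-7.0e-04 -1.9e-03 -1.0e+00] shift mm [436.9 209.7  30.8] F [-0.1  0.4 -1. ] w 85.6 t 0.1
untilt rotvec (tool) [ 0.002  -0.0001  0.    ]
```

Call:
drive_tool --moves '[[[0,0.02,0.01,0.0,0,0,0],[0,0.036,0.017,0.001,0,0,0],[0,0.036,0.017,0.001,0,0,0],[0,0.036,0.017,0.001,0,0,0],[0,0.036,0.017,0.001,0,0,0],[0,0.036,0.017,0.001,0,0,0],[0,0.036,0.017,0.001,0,0,0],[0,0.036,0.017,0.001,0,0,0],[0,0.036,0.017,0.001,0,0,0],[0,0.036,0.017,0.001,0,0,0],[0,0.036,0.017,0.001,0,0,0],[0,0.03,0.015,0.001,0,0,0],[0,0.015,0.007,0,0,0,0],[0,0,0,0,0,0,0]]]'

```text
clock: 1.5
position: [568.5, 189.1, 214.2]
ee_rot: [0.978, -0.207, -0.003, 0.007]
contact_force: [-0.1, 0.9, 0.1]
gripper_width: 0.2
```

```bash
python3 -c "
from h import *
to([566.5,204.5,150])"
```

```text
pos [568.5 189.1 214.2] toolz [-0.0095 -0.0114 -0.9999] shift mm [ -7.8 -14.2  64.1] F [-0.1  0.9  0.1] w 0.2 t 1.5
untilt rotvec (tool) [ 0.0143  0.0041 -0.    ]
```

Call:
drive_tool --moves '[[[0,-0.004,-0.007,0.015,0.014,0.004,0],[0,-0.004,-0.007,0.015,0,0,0],[0,0,0,0.015,0,0,0],[0,0,0,0.01,0,0,0],[0,0,0,0,0,0,0]]]'

```text
clock: 2.0
position: [564.4, 203.4, 157.0]
ee_rot: [0.978, -0.208, -0.001, 0.0]
contact_force: [-0.3, -0.4, -0.9]
gripper_width: 0.1
```

Run:
```python
from h import *
import cv2
to([566.5,204.5,116])
s=arm.read_state();p,d=arm.get_image("wrist");c=arm.camera_params("wrist")
cv2.imwrite("pics/w1.png",p[:,:,::-1])
f=210/np.tan(np.radians(c['fov_y']/2));v,u=np.mgrid[:420,:560]
P=(np.stack([(u-c['cx'])/f*d,(v-c['cy'])/f*d,d,np.ones_like(d)],-1)@c['T_tool_cam'].T)[...,:3]
W=R.from_quat(s['ee_rot']).apply(P.reshape(-1,3)).reshape(P.shape)+s['position']
m=(d>0)&(abs(W[...,2]-112)<5)&(np.hypot(W[...,0]-566,W[...,1]-204)<35)
q=W[m];print(len(q),np.median(q[:,2]),cv2.minEnclosingCircle(q[:,:2].astype(np.float32)))
p,d=arm.get_image("side");cv2.imwrite("pics/s2.png",p[:,:,::-1])
```

```text
pos [564.4 203.4 157. ] toolz [-1.6e-03  2.0e-04 -1.0e+00] shift mm [ 1.5 -1.9 41. ] F [-0.3 -0.4 -0.9] w 0.1 t 2.0
untilt rotvec (tool) [0.0005 0.0015 0.    ]
4395 111.52903700113394 ((567.863037109375, 205.37973022460938), 24.488046646118164)
```

View pics/w1.png

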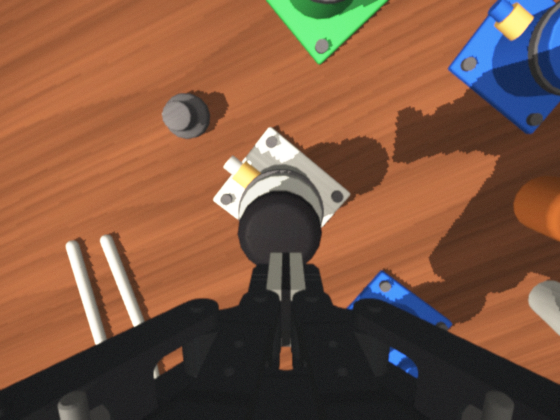

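View pics/s2.png

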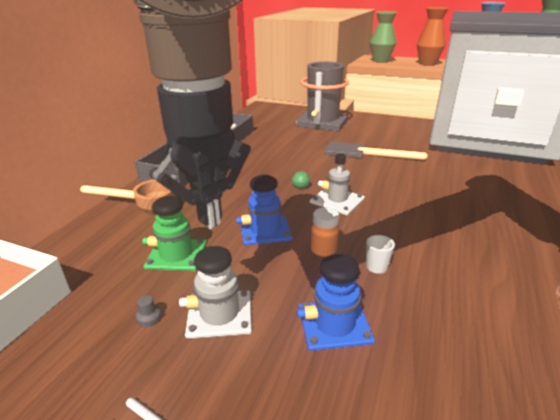

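The wrist view shows the shut fingertips just above the black head at (280,230). The measured centre (567.5, 205.3, 111.5) agrees with the top view, so I go down.

Call:
drive_tool --moves '[[[0,0.001,-0.001,0.01,0,0.001,0],[0,0.001,-0.001,0.012,0,0,0],[0,0,0,0.01,0,0,0],[0,0,0,0.004,0,0,0],[0,0,0,0,0,0,0]]]'

```text
clock: 2.6
position: [569.3, 205.5, 121.4]
ee_rot: [0.978, -0.208, 0.002, -0.002]
contact_force: [-0.7, -0.4, -0.4]
gripper_width: 0.3
```

```bash
python3 -c "
from h import *
to([567,205,90])"
```

```text
pos [569.3 205.5 121.4] toolz [ 0.0051  0.0027 -1.    ] shift mm [-2.   1.5 31.3] F [-0.7 -0.4 -0.4] w 0.3 t 2.6
untilt rotvec (tool) [-0.0046 -0.0036 -0.    ]
```

Call:
drive_tool --moves '[[[0,-0.001,0.001,0.004,-0.002,-0.002,0],[0,0,0,0.004,0,0,0],[0,0,0,0.004,0,0,0],[0,0,0,0.004,0,0,0],[0,0,0,0.004,0,0,0]]]'

```text
clock: 3.1
position: [568.6, 205.2, 102.1]
ee_rot: [0.978, -0.207, 0.002, -0.002]
contact_force: [-2.2, -0.4, 5.2]
gripper_width: 0.0
```

```bash
python3 -c "
from h import *
to([567,205,90])"
```

```text
pos [568.6 205.2 102.1] toolz [ 0.0044  0.0022 -1.    ] shift mm [-1.4  0.9 12.1] F [-2.2 -0.4  5.2] w 0.0 t 3.1
untilt rotvec (tool) [-0.0038 -0.0031  0.    ]
```

Call:
drive_tool --moves '[[[0,0,0,0.004,0,0,0],[0,0,0,0.004,0,0,0],[0,0,0,0.004,0,0,0]]]'

```text
clock: 3.4
position: [568.8, 205.2, 92.9]
ee_rot: [0.978, -0.207, 0.003, -0.001]
contact_force: [-4.1, -0.7, 11.6]
gripper_width: -0.3
```

```bash
python3 -c "
from h import *
to([567,205,90])"
```

```text
pos [568.8 205.2  92.9] toolz [ 0.0058  0.0017 -1.    ] shift mm [-1.5  0.9  2.8] F [-4.1 -0.7 11.6] w -0.3 t 3.4
untilt rotvec (tool) [-0.0039 -0.0046 -0.    ]
```

Call:
drive_tool --moves '[[[0,-0.0005,0.0005,0.003,0,0,0],[0,0,0,0.003,0,0,0]]]'

```text
clock: 3.6
position: [568.8, 205.3, 90.3]
ee_rot: [0.979, -0.206, 0.004, -0.002]
contact_force: [-5.5, 0.2, 12.2]
gripper_width: -0.1
```

Call:
drive_tool --moves '[[[0,-0.0005,0,0.003,0,0,0]]]'

```text
clock: 3.7
position: [568.9, 205.4, 89.9]
ee_rot: [0.979, -0.205, 0.005, -0.002]
contact_force: [-5.5, -2.5, 18.3]
gripper_width: -0.1
```

Call:
drive_tool --moves '[[[0,-0.0005,0,0.003,0,0,0],[0,0,0,0.003,0,0,0],[0,0,0,0.003,0,0,0]]]'

```text
clock: 4.0
position: [568.9, 205.2, 89.9]
ee_rot: [0.979, -0.204, 0.007, -0.002]
contact_force: [-6.4, -0.9, 17.2]
gripper_width: 0.1
```

Call:
drive_tool --moves '[[[0,0,0,0.003,0,0,0],[0,0,0,0.003,0,0,0],[0,0,0,0.003,0,0,0],[0,0,0,0.003,0,0,0],[0,0,0,0.003,0,0,0]]]'

```text
clock: 4.5
position: [569.0, 205.3, 90.0]
ee_rot: [0.979, -0.201, 0.01, -0.002]
contact_force: [-7.5, -0.8, 16.0]
gripper_width: -0.3
```

Run:
```python
from h import *
import cv2
p,d=arm.get_image("side");cv2.imwrite("pics/s3.png",cv2.resize(p[180:350,130:330],None,fx=3,fy=3)[:,:,::-1])
to([567,205,90])
```

```text
pos [569.  205.3  90. ] toolz [ 1.990e-02 -5.000e-04 -9.998e-01] shift mm [-1.7  1.1 -0.1] F [-7.  -1.1 16.3] w 0.3 t 4.55
untilt rotvec (tool) [-0.0073 -0.0185 -0.    ]
```

View pics/s3.png

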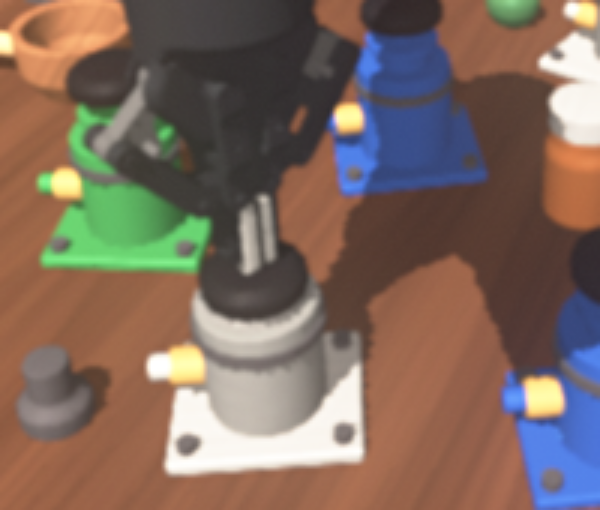

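The crop shows the head seated at (255,285) with no gap to the collar, and the collar down on the housing. The clock gives about 0.9 s at home. I'll hold one or two rows more, then lift.

Call:
drive_tool --moves '[[[0,0,0,0.003,0,0,0],[0,0,0,0.003,0,0,0],[0,0,0,-0.005,0,0,0],[0,0,0,-0.008,0,0,0],[0,0,0,-0.01,0,0,0],[0,0,0,-0.015,0,0,0],[0,0,0,-0.025,0,0,0],[0,0,0,-0.03,0,0,0],[0,0,0,-0.02,0,0,0],[0,0,0,0,0,0,0]]]'

```text
clock: 5.55
position: [566.7, 205.8, 207.9]
ee_rot: [0.98, -0.2, 0.012, -0.003]
contact_force: [1.0, -0.3, -0.2]
gripper_width: 0.1
```

Run:
```python
from h import *
import cv2
to([567,205,112])
s=arm.read_state();p,d=arm.get_image("wrist");c=arm.camera_params("wrist")
f=210/np.tan(np.radians(c['fov_y']/2));v,u=np.mgrid[:420,:560]
P=(np.stack([(u-c['cx'])/f*d,(v-c['cy'])/f*d,d,np.ones_like(d)],-1)@c['T_tool_cam'].T)[...,:3]
W=R.from_quat(s['ee_rot']).apply(P.reshape(-1,3)).reshape(P.shape)+s['position']
m=(d>0)&(abs(W[...,2]-105)<20)&(np.hypot(W[...,0]-567,W[...,1]-205)<18)
q=W[m];print(len(q),np.percentile(q[:,2],[10,50,90]))
p,d=arm.get_image("side");cv2.imwrite("pics/s4.png",cv2.resize(p[180:350,130:330],None,fx=3,fy=3)[:,:,::-1])
```

```text
pos [566.7 205.8 207.9] toolz [ 2.390e-02  6.000e-04 -9.997e-01] shift mm [-1.5  1.6 95.9] F [ 1.  -0.3 -0.2] w 0.1 t 5.55
untilt rotvec (tool) [-0.01   -0.0218 -0.    ]
1914 [111.12642138 111.93247947 112.80588339]
```

View pics/s4.png

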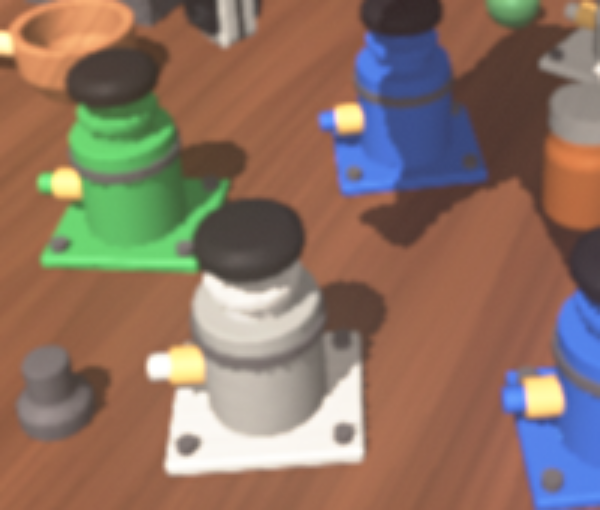

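The head is fully back up at (250,238), its top measured at 111.9 mm, and the arm is clear of it.

```bash
python3 -c "
from bench import arm
print(arm.job_done())"
```

```text
the job is handed in; nothing more can be done
None
```

I pressed the two-stage valve's mushroom head straight down with the shut fingers, held it fully home for about 1.1 s, released it, and handed the job in.

- **Press:** the head passed the first stop at about 5 N. It came home at z = 90 mm, where the wrist read 16–18 N vertically, above the 13 N needed. The side picture showed the head on its collar and the collar down on the housing.
- **Release:** the head sprang back up; its top measured 111.9 mm against the given 112 mm. The arm then stood at 208 mm, about 96 mm above the head, with about zero force, at 5.55 s on the clock.
- **Slim plunger:** I never went near that valve.
- **Disagreements:** while pressing, a sideways force of up to about 7 N and a tool tilt of about 0.02 rad built up. The press point was about 2 mm off my measured head centre. Neither kept the head from reaching the stop or coming back up.

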